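# Feel out the sticky spot of a scanning rail

### The arm

A 7-joint arm with a two-finger parallel gripper is mounted at the origin on the work surface. World frame = base frame: x ahead of the robot, y to its left, z up, the work surface at z = 0. Lengths are in m, angles in degrees, forces in N, time in s.
With the tool pointing down it reaches from about 0.425 to 0.875 m from the base axis. Payload 4.7 kg.
Tool frame: the origin (TCP) lies at the very end of the fingers, on their centre line; the grasp point (between the pads) lies 19 mm behind it; z points along the fingers, y is the line along which they close (so a half turn about z gives the same grasp; the last joint's range is limited). The gripper opens to 87 mm and grips with 3 to 60 N. Pads are 19 mm wide; open, the fingers measure 117 mm over their backs; the gripper's body (75 mm by 190 mm) begins 51 mm behind the grasp point.
Start: joints at [63.891, 18.392, -4.016, 83.108, 1.295, 78.541, -3.26], TCP at [0.294, -0.58, 0.223] pointing down, gripper open.
Joint ranges: [-163.93, 163.93], [-17.29, 119.83], [-79.2, 71.16], [3.27, 140.29], [-89.18, 269.18], [5.43, 117.66], [-154.24, 154.24]. Speed limits (degrees/s): [147.25, 147.25, 180, 180, 180, 180, 180].

### API

Orientations are given as [roll, pitch, yaw] about the fixed x, y, z axes, in that order (R = Rz(yaw) Ry(pitch) Rx(roll)).
In Python, from cell import get_obs, eyes, env gives the robot as it stands.
- The arm moves only by the tool servo_tool, never from a script. Its argument "series" is a list that holds one entry, the list of rows, each a list of 7 numbers: the shift along the tool's x, y, z in units of 300 mm (1.0 is 300 mm), then the turn, a rotation vector about the tool's x, y, z in units of pi rad (1.0 is pi rad), then the opening, from 0 (shut) to 1 (fully open). In form: [[[tx, ty, tz, wx, wy, wz, gripper], ...]]. A call has 1 to 12 rows; each row is the pose to reach, as a shift and turn from the pose commanded when the call began, along the tool's axes at that moment, turning the shorter way round; what a row does not reach only later rows make up. A row lasts 1/12 s, in which the tool goes at most 41.7 mm and 7.16 degrees, less where a joint would pass 70% of its speed; a pose out of reach is approached as far as the arm can. A call with a number of a shift or a turn outside -1 to 1 is refused whole. A call with a gripper value outside its range is refused whole. The fingers move at their own pace and stop on an object; "grip_force" is the grip in N (left out, the last holds). Time passes only in rows, so rows that repeat a pose let the fingers close. It gives the time, the measured TCP pose, the force, the opening and the grip force at its end, in the units of the state.
- get_obs(): the state, without advancing time (a new reading comes with each control period).
- eyes.read_camera(name): name is "side" or "top"; returns a dict with "frame" (400x640x3 uint8, red, green, blue), "depth" (400x640 float32, m along the optical axis (not along the pixel's ray), 0 where there is no reading), "fx", "fy", "cx", "cy" (pixels), "distortion" ([k1, k2, p1, p2, k3] as OpenCV has them; the pictures are not rectified), "origin" and "rotation" of the camera in the world. Camera axes: x right, y down, z forward; pixel columns grow to the right and rows downward; lengths in m; the calibration is good to about 2 mm. A picture is of the moment at which its call begins.
- env.sign_off(): hands the job in; it is judged then, once.
The state is a dict: "time_s": time; "qpos": joint angles; "joint_velocities": joint speeds; "effort": joint torques, N m; "tool_pos": TCP position; "tool_rot": TCP orientation; "force": force on the tool from outside, world axes, zero at the start; "wrist_torque": the same for the moment, N m; "grip_width": finger opening in m; "grasp_force": force on a finger pad.
Only numpy, scipy, OpenCV 4.12 (cv2) and the standard library are available. Lean on these libraries where they do the work, as an engineer would, in place of code of your own. Each camera call takes 0.05 s, during which the arm holds its last target. There are 200 camera calls.

### The job

Check the scanning rail before it is used over the painting: by its black grip block, slide the carriage all the way to the rubber stop at the motor end, then all the way back to the stop at the plain end, feeling for the one spot where it drags; touch the stops, but do not ram them. Then slide the carriage back to that sticky spot, leave it parked there so that the spot can be cleaned, let go, and leave the other things on the table and the rail where they are.

Things in the scene. Friction and masses are not known exactly. Their poses are not given: they have to be found in the camera images.
- rail: scanning rail, bolted down level: aluminium base plate 200 x 440 x 12 mm, a steel guideway bar along its middle, a grey end block at each end of the bar. A black motor box (56 x 58 mm) stands behind the block at the +y end; the -y end is plain. Blocks and motor are 65 mm high. Origin: on the table under the guideway's middle; x across, y along it to the motor, z up. Yaw within 0.3 rad
- guideway: steel guideway bar 26 mm wide, 328 mm long, 20 mm high, fixed on the rail's plate; the carriage runs along its y. Inside it, out of sight, is one rough place; the carriage drags over about 20 mm of travel there, never within 15 mm of either end of the travel. Origin: middle of its underside, 12 mm above the table; axes as the rail's
- carriage: aluminium block 70 mm across the rail, 60 mm along it, 26 mm high, with a black grip block on top. It slides by hand along the rail's y, 120 mm either way from the middle until it meets a stop, and stays where left. Drag about 2 N, 4 to 9 N more in the rough place; the drag rises as soon as it enters. Origin: middle of the aluminium's underside, 33 mm above the table; axes as the rail's
- grip (a point): centre of the top of the carriage's grip block, 72 mm above the carriage's origin (105 mm above the table). The grip block measures 30 mm across the rail and 18 mm along it and stands 46 mm high on the aluminium block, whose top is 59 mm above the table
- stop_motor: rubber stop, a stub 16 mm across sticking out 14 mm from the end block at the motor end. Origin: centre of its free face, 46 mm above the table, at rail y = 150 mm; the carriage's end face meets it. Springy: 1.5 N per mm, solid after 8 mm
- stop_plain: the same rubber stop at the plain end, its free face at rail y = -150 mm
- spare_ring: bystander: steel ring, 34 mm across, 12 mm high, lying on the rail's base plate. Origin: centre of its underside
- spanner: bystander: steel spanner 130 mm long lying along the rail's base plate, on the robot's side. Origin: centre of its underside
- solvent: bystander: amber bottle, 60 mm across, 150 mm high. Origin: centre of its underside
- jar: bystander: clear jar, 64 mm across, 80 mm high. Origin: centre of its underside
- weight: bystander: brass weight with a knob, 56 mm across, 60 mm high. Origin: centre of its underside
- brush: bystander: brush 180 mm long lying on the table. Origin: centre of its underside
- spatula: bystander: spatula 190 mm long lying on the table. Origin: centre of its underside

How it is judged:
By the outcome, as a careful person would: the job done as asked, in the order asked, and still so for the second after the job is handed in, with the robot touching nothing.
It also fails if it takes over 70 s, if anything falls off the work surface, if the arm or the gripper's body presses on something with over 40 N, if the wrist force passes 120 N, or if a joint passes its speed limit or range.

## Working session

There is one attempt and no reset: what is moved stays moved. The work goes in short steps, Python scripts to look and compute and a tool call to move; the robot and the scene stay as the last step left them, time stands still between calls to the robot, and variables do not carry over. Pictures are saved under pics/ and viewed, at most 10 in all, crops included, and the job is handed in when it is done.

Besides the shell and the picture viewer there is one more tool, called after "Request:" by a JSON object that holds its "name" and its "arguments", one argument or row to a line. servo_tool: Moves the arm, as the interface text tells. Shifts and turns lie within -1 to 1; 1 stands for 300 mm of shift or pi rad of turn. Its arguments: {"type":"object","properties":{"series":{"type":"array"},"grip_force":{"type":"number"}},"required":["series"]}

```bash
mkdir -p pics; cat > h.py <<'E'
from cell import get_obs, eyes, env
import numpy as np, cv2
def cam(n):
    c=eyes.read_camera(n); c['K']=np.array([[c['fx'],0,c['cx']],[0,c['fy'],c['cy']],[0,0,1.]]); return c
def w(c,u,v,z=None,r=2):
    p=cv2.undistortPoints(np.array([[[u,v]]],float),c['K'],np.array(c['distortion'],float))[0,0]
    R=np.array(c['rotation']);o=np.array(c['origin'])
    ray=R@np.array([p[0],p[1],1])
    if z is None:
        d=c['depth'][int(v)-r:int(v)+r+1,int(u)-r:int(u)+r+1]; d=np.median(d[d>0])
    else: d=(z-o[2])/ray[2]
    return o+ray*d
E
python3 - <<'E'
from h import *
import pickle
for n in('top','side'):
    c=cam(n);cv2.imwrite(f'pics/{n}0.png',c['frame'][...,::-1]);pickle.dump(c,open(n+'.pkl','wb'));print(c['origin'],c['rotation'],c['fx'])
o=get_obs();print(o)
E
```

```text
[ 0.37721862 -0.1554834   1.10753666] [-169.18608324    0.63004459  -90.62420559] 420.73411247362304
[0.18761182 0.39319139 0.55827286] [-125.23882262   -0.97201883 -145.51619282] 363.81747821417866
{'time_s': 0.1, 'qpos': array([63.89126416, 18.43656187, -4.01464459, 83.16953919,  1.29642108,
       78.54159811, -3.2610908 ]), 'joint_velocities': array([ 0.04201922, -0.11700232, -0.03535313, -0.26819405,  0.02685158,
        0.04399018, -0.06945781]), 'effort': array([ 6.11327887e-04, -4.92571592e+01, -4.05252026e-01, -3.13398278e+01,
       -6.40340941e-02,  3.94980947e-02,  8.22200718e-05]), 'tool_pos': array([ 0.29395663, -0.57915621,  0.2215367 ]), 'tool_rot': array([-1.79897612e+02,  7.23647671e-03,  2.69167241e+01]), 'force': array([0.35884957, 0.17306235, 0.40393111]), 'wrist_torque': array([-0.00994268, -0.06091038, -0.00957507]), 'grasp_force': 0.0, 'grip_width': 0.08715590094586692}
```

View pics/top0.png

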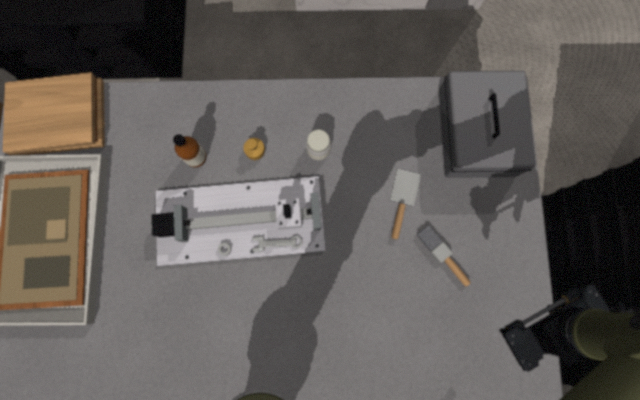

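View pics/side0.png

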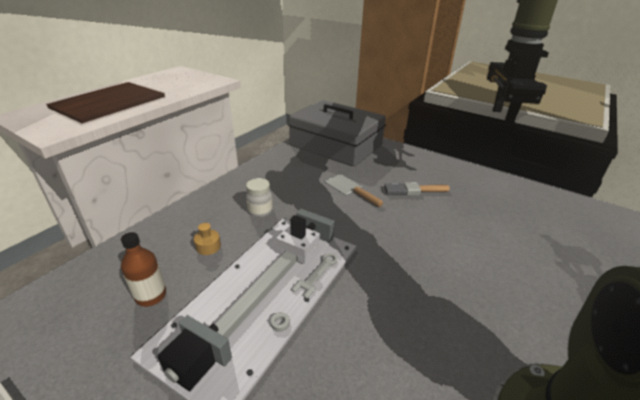

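The top view shows the rail at about (155–325, 175–267) with the motor on the left (+y). The carriage is near the plain end, with its black grip at about (287,211). The ring is at (225,247) and the spanner at (278,242). I'll enlarge a crop to measure.

```bash
sed -i "s/R=np.array(c\['rotation'\])/R=Rot.from_euler('xyz',c['rotation'],degrees=True).as_matrix()/; 2a from scipy.spatial.transform import Rotation as Rot" h.py
python3 - <<'E'
from h import *
import pickle
c=pickle.load(open('top.pkl','rb'))
im=c['frame'][165:275,145:335,::-1]
cv2.imwrite('pics/crop.png',cv2.resize(im,None,fx=4,fy=4,interpolation=cv2.INTER_CUBIC))
for u,v in[(287,211),(250,230),(240,218),(300,300)]:print(w(c,u,v))
E
```

```text
[ 0.54843312 -0.07577736  0.10482758]
[0.51500362 0.02876677 0.01155883]
[0.5440694  0.0519501  0.03166476]
[ 3.33919284e-01 -1.01295821e-01 -1.29336291e-04]
```

View pics/crop.png

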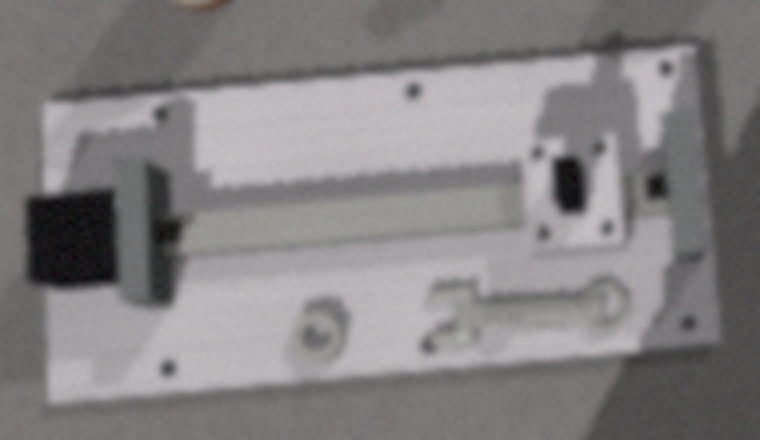

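The crop shows the plate corners at (43,100), (697,45), (718,342) and (50,403), and the grip top at about (570,181). There is a small gap between the carriage and the plain stop.

```bash
python3 - <<'E'
from h import *
import pickle
c=pickle.load(open('top.pkl','rb'))
f=lambda u,v,z:w(c,145+(u+.5)/4-.5,165+(v+.5)/4-.5,z)
P=[f(u,v,.012) for u,v in[(43,100),(697,45),(718,342),(50,403)]]
print(np.round(P,4)); o=np.mean(P,0)
ax=(P[0]+P[3]-P[1]-P[2])/2; bx=(P[0]+P[1]-P[2]-P[3])/2
print(np.linalg.norm(ax),np.linalg.norm(bx))
ey=ax/np.linalg.norm(ax); yaw=np.degrees(np.arctan2(-ey[0],ey[1]));print('o',o,'yaw',yaw,np.degrees(np.arctan2(bx[1],bx[0])))
g=f(570,181,.105);ex=np.array([ey[1],-ey[0],0]);d=g-o
print('grip',g,'rail x,y',d@ex,d@ey)
for u,v in[(318,330),(450,310),(610,300)]:
  q=f(u,v,.02);print(q,(q-o)@ex,(q-o)@ey)
q=get_obs();print(q['tool_pos'],q['tool_rot'])
E
```

```text
[[ 0.6269  0.2856  0.012 ]
 [ 0.6588 -0.1538  0.012 ]
 [ 0.4601 -0.165   0.012 ]
 [ 0.4254  0.2689  0.012 ]]
0.4379089637850369 0.20061537895509216
o [0.54280229 0.05891894 0.012     ] yaw 4.356190438489995 3.9992846712854138
grip [ 0.55116085 -0.0760881   0.105     ] rail x,y -0.001920269653444902 -0.1352519135552695
[0.47014949 0.09369219 0.02      ] -0.06980165599399975 0.04019125996655205
[0.48212801 0.00826863 0.02      ] -0.06434622590170715 -0.0458953776135191
[ 0.48739939 -0.09542755  0.02      ] -0.06696648745476383 -0.149692384888299
[ 0.29395663 -0.57915621  0.2215367 ] [-1.79897612e+02  7.23647671e-03  2.69167241e+01]
```

```bash
python3 - <<'E'
from h import *
import pickle
c=pickle.load(open('top.pkl','rb'))
f=lambda u,v,z:w(c,145+(u+.5)/4-.5,165+(v+.5)/4-.5,z)
a=f(182,230,.046);b=f(647,187,.046);print(a,b,np.linalg.norm(a-b),(a+b)/2, np.degrees(np.arctan2(-(a-b)[0],(a-b)[1])))
for u,v in[(525,145),(622,140),(627,240),(530,245)]:print(f(u,v,.059))
E
```

```text
[0.53274147 0.17700663 0.046     ] [ 0.55687319 -0.12072744  0.046     ] 0.2987104193736077 [0.54480733 0.0281396  0.046     ] 4.633766347603875
[ 0.58272301 -0.04377075  0.059     ]
[ 0.58515525 -0.10546151  0.059     ]
[ 0.52107027 -0.10836273  0.059     ]
[ 0.5186517  -0.04736546  0.059     ]
```

Request:
{"name": "servo_tool", "arguments": {
  "series": [
    [[0.38, -0.28, 0, 0, 0, 0.06, 1], [0.763, -0.553, 0, 0, 0, 0.125, 1], [0.763, -0.553, 0, 0, 0, 0.125, 1], [0.763, -0.553, 0, 0, 0, 0.125, 1], [0.763, -0.553, 0, 0, 0, 0.125, 1], [0.763, -0.553, 0, 0, 0, 0.125, 1], [0.763, -0.553, 0, 0, 0, 0.125, 1], [0.763, -0.553, 0, 0, 0, 0.125, 1], [0.763, -0.553, 0, 0, 0, 0.125, 1], [0.763, -0.553, 0, 0, 0, 0.125, 1], [0.763, -0.553, 0, 0, 0, 0.125, 1]]
  ]
}}

```text
time_s: 1.02
tool_pos: [0.4222, -0.3295, 0.2223]
tool_rot: [180.0, 0.0, 4.3]
force: [-0.4, -0.4, -0.1]
grip_width: 0.0873
grasp_force: 0.0
```

Request:
{"name": "servo_tool", "arguments": {
  "series": [
    [[0.25, -0.4, 0.0, 0, 0, 0, 1], [0.494, -0.81, 0.1, 0, 0, 0, 1], [0.494, -0.81, 0.2, 0, 0, 0, 1], [0.494, -0.81, 0.2, 0, 0, 0, 1], [0.494, -0.81, 0.2, 0, 0, 0, 1], [0.494, -0.81, 0.2, 0, 0, 0, 1], [0.494, -0.81, 0.2, 0, 0, 0, 1], [0.494, -0.81, 0.2, 0, 0, 0, 1], [0.494, -0.81, 0.2, 0, 0, 0, 1], [0.494, -0.81, 0.2, 0, 0, 0, 1], [0.494, -0.81, 0.2, 0, 0, 0, 1]]
  ]
}}

```text
time_s: 1.93
tool_pos: [0.552, -0.0773, 0.1626]
tool_rot: [179.9, 0.0, 4.2]
force: [0.3, 0.3, 0.2]
grip_width: 0.0867
grasp_force: 0.0
```

```bash
python3 - <<'E'
from h import *
print(get_obs()['tool_pos'],get_obs()['force'])
ims=[]
for n,(a,b,x,y) in dict(side=(180,300,220,380),top=(165,275,200,350)).items():
    c=cam(n);ims.append(cv2.resize(c['frame'][a:b,x:y,::-1],(600,440),interpolation=cv2.INTER_CUBIC)[:300 if 0 else 440])
cv2.imwrite('pics/above.png',cv2.resize(np.hstack(ims),(800,300)))
E
```

```text
[ 0.55195208 -0.07729722  0.16259815] [0.2735414  0.26104797 0.23622279]
```

View pics/above.png

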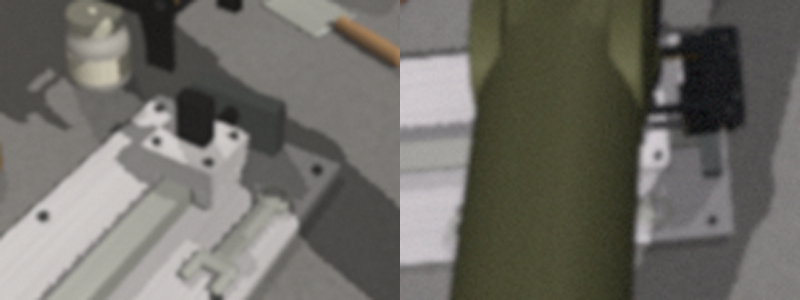

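The side crop shows the grip block at about (195,115), centred between the two fingers at (160,40) and (230,5). I can descend and close.

Request:
{"name": "servo_tool", "arguments": {
  "series": [
    [[0, 0, 0.1, 0, 0, 0, 1], [0, 0, 0.2, 0, 0, 0, 1], [0, 0, 0.27, 0, 0, 0, 1], [0, 0, 0.295, 0, 0, 0, 1], [0, 0, 0.295, 0, 0, 0, 1], [0, 0, 0.295, 0, 0, 0, 1]]
  ]
}}

```text
time_s: 2.53
tool_pos: [0.5527, -0.0751, 0.0749]
tool_rot: [180.0, -0.1, 4.4]
force: [0.5, 0.3, -0.1]
grip_width: 0.087
grasp_force: 0.0
```

Request:
{"name": "servo_tool", "arguments": {
  "series": [
    [[0, 0, 0, 0, 0, 0, 0.5], [0, 0, 0, 0, 0, 0, 0.3], [0, 0, 0, 0, 0, 0, 0.25], [0, 0, 0, 0, 0, 0, 0.2], [0, 0, 0, 0, 0, 0, 0.1], [0, 0, 0, 0, 0, 0, 0], [0, 0, 0, 0, 0, 0, 0], [0, 0, 0, 0, 0, 0, 0], [0, 0, 0, 0, 0, 0, 0], [0, 0, 0, 0, 0, 0, 0]]
  ],
  "grip_force": 20
}}

```text
time_s: 3.37
tool_pos: [0.5522, -0.0743, 0.074]
tool_rot: [180.0, 0.0, 4.4]
force: [0.1, -1.0, -0.0]
grip_width: 0.0283
grasp_force: 0.0
```

Request:
{"name": "servo_tool", "arguments": {
  "series": [
    [[0, 0, 0, 0, 0, 0, 0], [0, 0, 0, 0, 0, 0, 0], [0, 0, 0, 0, 0, 0, 0], [0, 0, 0, 0, 0, 0, 0], [0, 0, 0, 0, 0, 0, 0], [0, 0, 0, 0, 0, 0, 0]]
  ]
}}

```text
time_s: 3.87
tool_pos: [0.5522, -0.0741, 0.074]
tool_rot: [-180.0, 0.0, 4.4]
force: [-0.0, 1.2, -0.3]
grip_width: 0.0176
grasp_force: 20.0
```

Request:
{"name": "servo_tool", "arguments": {
  "series": [
    [[0, -0.008, 0, 0, 0, 0, 0], [0, -0.017, 0, 0, 0, 0, 0], [0, -0.025, 0, 0, 0, 0, 0], [0, -0.033, 0, 0, 0, 0, 0]]
  ]
}}

```text
time_s: 4.2
tool_pos: [0.5515, -0.0648, 0.074]
tool_rot: [180.0, -0.0, 4.4]
force: [0.4, -1.9, -1.3]
grip_width: 0.0178
grasp_force: 20.0
```

Request:
{"name": "servo_tool", "arguments": {
  "series": [
    [[0, -0.008, 0, 0, 0, 0, 0], [0, -0.017, 0, 0, 0, 0, 0], [0, -0.025, 0, 0, 0, 0, 0], [0, -0.033, 0, 0, 0, 0, 0]]
  ]
}}

```text
time_s: 4.53
tool_pos: [0.5507, -0.0544, 0.074]
tool_rot: [180.0, 0.0, 4.4]
force: [-0.2, -2.6, -1.0]
grip_width: 0.0174
grasp_force: 20.0
```

Request:
{"name": "servo_tool", "arguments": {
  "series": [
    [[0, -0.008, 0, 0, 0, 0, 0], [0, -0.017, 0, 0, 0, 0, 0], [0, -0.025, 0, 0, 0, 0, 0], [0, -0.033, 0, 0, 0, 0, 0]]
  ]
}}

```text
time_s: 4.87
tool_pos: [0.5499, -0.0445, 0.074]
tool_rot: [180.0, 0.0, 4.4]
force: [1.1, -1.9, -1.4]
grip_width: 0.0174
grasp_force: 20.0
```

Request:
{"name": "servo_tool", "arguments": {
  "series": [
    [[0, -0.008, 0, 0, 0, 0, 0], [0, -0.017, 0, 0, 0, 0, 0], [0, -0.025, 0, 0, 0, 0, 0], [0, -0.033, 0, 0, 0, 0, 0]]
  ]
}}

```text
time_s: 5.2
tool_pos: [0.5492, -0.0346, 0.074]
tool_rot: [180.0, 0.0, 4.4]
force: [0.8, -1.1, -2.6]
grip_width: 0.018
grasp_force: 20.0
```

Request:
{"name": "servo_tool", "arguments": {
  "series": [
    [[0, -0.008, 0, 0, 0, 0, 0], [0, -0.017, 0, 0, 0, 0, 0], [0, -0.025, 0, 0, 0, 0, 0], [0, -0.033, 0, 0, 0, 0, 0]]
  ]
}}

```text
time_s: 5.53
tool_pos: [0.5484, -0.0248, 0.074]
tool_rot: [180.0, 0.0, 4.4]
force: [0.5, -2.1, -2.3]
grip_width: 0.018
grasp_force: 20.0
```

Request:
{"name": "servo_tool", "arguments": {
  "series": [
    [[0, -0.008, 0, 0, 0, 0, 0], [0, -0.017, 0, 0, 0, 0, 0], [0, -0.025, 0, 0, 0, 0, 0], [0, -0.033, 0, 0, 0, 0, 0]]
  ]
}}

```text
time_s: 5.87
tool_pos: [0.5476, -0.0149, 0.074]
tool_rot: [180.0, 0.0, 4.4]
force: [0.1, -1.9, -2.0]
grip_width: 0.0176
grasp_force: 20.0
```

Request:
{"name": "servo_tool", "arguments": {
  "series": [
    [[0, -0.008, 0, 0, 0, 0, 0], [0, -0.017, 0, 0, 0, 0, 0], [0, -0.025, 0, 0, 0, 0, 0], [0, -0.033, 0, 0, 0, 0, 0]]
  ]
}}

```text
time_s: 6.2
tool_pos: [0.5469, -0.005, 0.074]
tool_rot: [180.0, 0.0, 4.4]
force: [1.2, -2.1, -2.6]
grip_width: 0.0178
grasp_force: 20.0
```

Request:
{"name": "servo_tool", "arguments": {
  "series": [
    [[0, -0.008, 0, 0, 0, 0, 0], [0, -0.017, 0, 0, 0, 0, 0], [0, -0.025, 0, 0, 0, 0, 0], [0, -0.033, 0, 0, 0, 0, 0]]
  ]
}}

```text
time_s: 6.53
tool_pos: [0.5461, 0.0048, 0.074]
tool_rot: [180.0, 0.0, 4.4]
force: [0.8, -1.5, -2.7]
grip_width: 0.0178
grasp_force: 20.0
```

Request:
{"name": "servo_tool", "arguments": {
  "series": [
    [[0, -0.008, 0, 0, 0, 0, 0], [0, -0.017, 0, 0, 0, 0, 0], [0, -0.025, 0, 0, 0, 0, 0], [0, -0.033, 0, 0, 0, 0, 0]]
  ]
}}

```text
time_s: 6.87
tool_pos: [0.5453, 0.0147, 0.074]
tool_rot: [180.0, 0.0, 4.4]
force: [0.4, -2.3, -2.8]
grip_width: 0.0177
grasp_force: 20.0
```

Request:
{"name": "servo_tool", "arguments": {
  "series": [
    [[0, -0.008, 0, 0, 0, 0, 0], [0, -0.017, 0, 0, 0, 0, 0], [0, -0.025, 0, 0, 0, 0, 0], [0, -0.033, 0, 0, 0, 0, 0]]
  ]
}}

```text
time_s: 7.2
tool_pos: [0.5446, 0.0246, 0.074]
tool_rot: [180.0, 0.0, 4.4]
force: [0.6, -2.2, -2.8]
grip_width: 0.0181
grasp_force: 20.0
```

Request:
{"name": "servo_tool", "arguments": {
  "series": [
    [[0, -0.008, 0, 0, 0, 0, 0], [0, -0.017, 0, 0, 0, 0, 0], [0, -0.025, 0, 0, 0, 0, 0], [0, -0.033, 0, 0, 0, 0, 0]]
  ]
}}

```text
time_s: 7.53
tool_pos: [0.5438, 0.0345, 0.074]
tool_rot: [180.0, 0.0, 4.4]
force: [0.8, -0.9, -2.7]
grip_width: 0.0176
grasp_force: 20.0
```

Request:
{"name": "servo_tool", "arguments": {
  "series": [
    [[0, -0.008, 0, 0, 0, 0, 0], [0, -0.017, 0, 0, 0, 0, 0], [0, -0.025, 0, 0, 0, 0, 0], [0, -0.033, 0, 0, 0, 0, 0]]
  ]
}}

```text
time_s: 7.87
tool_pos: [0.5431, 0.0443, 0.074]
tool_rot: [180.0, 0.0, 4.4]
force: [0.9, -2.3, -2.6]
grip_width: 0.0179
grasp_force: 20.0
```

Request:
{"name": "servo_tool", "arguments": {
  "series": [
    [[0, -0.008, 0, 0, 0, 0, 0], [0, -0.017, 0, 0, 0, 0, 0], [0, -0.025, 0, 0, 0, 0, 0], [0, -0.033, 0, 0, 0, 0, 0]]
  ]
}}

```text
time_s: 8.2
tool_pos: [0.5423, 0.0542, 0.074]
tool_rot: [180.0, 0.0, 4.4]
force: [0.3, -2.5, -2.9]
grip_width: 0.0178
grasp_force: 20.0
```

Request:
{"name": "servo_tool", "arguments": {
  "series": [
    [[0, -0.008, 0, 0, 0, 0, 0], [0, -0.017, 0, 0, 0, 0, 0], [0, -0.025, 0, 0, 0, 0, 0], [0, -0.033, 0, 0, 0, 0, 0]]
  ]
}}

```text
time_s: 8.53
tool_pos: [0.5419, 0.0594, 0.074]
tool_rot: [179.7, 0.0, 4.3]
force: [-0.2, -11.7, -0.8]
grip_width: 0.018
grasp_force: 20.0
```

Request:
{"name": "servo_tool", "arguments": {
  "series": [
    [[0, -0.008, 0, 0, 0, 0, 0], [0, -0.017, 0, 0, 0, 0, 0], [0, -0.025, 0, 0, 0, 0, 0], [0, -0.033, 0, 0, 0, 0, 0]]
  ]
}}

```text
time_s: 8.87
tool_pos: [0.541, 0.0704, 0.074]
tool_rot: [179.8, 0.0, 4.3]
force: [-0.0, -7.5, -2.5]
grip_width: 0.0179
grasp_force: 20.0
```

Request:
{"name": "servo_tool", "arguments": {
  "series": [
    [[0, -0.008, 0, 0, 0, 0, 0], [0, -0.017, 0, 0, 0, 0, 0], [0, -0.025, 0, 0, 0, 0, 0], [0, -0.033, 0, 0, 0, 0, 0]]
  ]
}}

```text
time_s: 9.2
tool_pos: [0.54, 0.0835, 0.074]
tool_rot: [180.0, 0.0, 4.4]
force: [0.4, -0.9, -1.7]
grip_width: 0.0175
grasp_force: 20.0
```

Request:
{"name": "servo_tool", "arguments": {
  "series": [
    [[0, -0.008, 0, 0, 0, 0, 0], [0, -0.017, 0, 0, 0, 0, 0], [0, -0.025, 0, 0, 0, 0, 0], [0, -0.033, 0, 0, 0, 0, 0]]
  ]
}}

```text
time_s: 9.53
tool_pos: [0.5392, 0.094, 0.074]
tool_rot: [-180.0, 0.0, 4.4]
force: [0.4, -1.4, -2.7]
grip_width: 0.0182
grasp_force: 20.0
```

Request:
{"name": "servo_tool", "arguments": {
  "series": [
    [[0, -0.008, 0, 0, 0, 0, 0], [0, -0.017, 0, 0, 0, 0, 0], [0, -0.025, 0, 0, 0, 0, 0], [0, -0.033, 0, 0, 0, 0, 0]]
  ]
}}

```text
time_s: 9.87
tool_pos: [0.5385, 0.1036, 0.074]
tool_rot: [180.0, 0.0, 4.4]
force: [0.1, -1.8, -3.0]
grip_width: 0.0177
grasp_force: 20.0
```

Request:
{"name": "servo_tool", "arguments": {
  "series": [
    [[0, -0.008, 0, 0, 0, 0, 0], [0, -0.017, 0, 0, 0, 0, 0], [0, -0.025, 0, 0, 0, 0, 0], [0, -0.033, 0, 0, 0, 0, 0]]
  ]
}}

```text
time_s: 10.2
tool_pos: [0.5377, 0.1134, 0.074]
tool_rot: [180.0, 0.0, 4.4]
force: [0.5, -3.1, -1.7]
grip_width: 0.0181
grasp_force: 20.0
```

Request:
{"name": "servo_tool", "arguments": {
  "series": [
    [[0, -0.008, 0, 0, 0, 0, 0], [0, -0.017, 0, 0, 0, 0, 0], [0, -0.025, 0, 0, 0, 0, 0], [0, -0.033, 0, 0, 0, 0, 0]]
  ]
}}

```text
time_s: 10.53
tool_pos: [0.5369, 0.1233, 0.074]
tool_rot: [180.0, 0.0, 4.4]
force: [0.6, -2.4, -1.6]
grip_width: 0.0178
grasp_force: 20.0
```

Request:
{"name": "servo_tool", "arguments": {
  "series": [
    [[0, -0.008, 0, 0, 0, 0, 0], [0, -0.017, 0, 0, 0, 0, 0], [0, -0.025, 0, 0, 0, 0, 0], [0, -0.033, 0, 0, 0, 0, 0]]
  ]
}}

```text
time_s: 10.87
tool_pos: [0.5362, 0.1332, 0.074]
tool_rot: [180.0, 0.0, 4.4]
force: [-0.1, -1.4, -2.6]
grip_width: 0.018
grasp_force: 20.0
```

Request:
{"name": "servo_tool", "arguments": {
  "series": [
    [[0, -0.007, 0, 0, 0, 0, 0], [0, -0.014, 0, 0, 0, 0, 0], [0, -0.02, 0, 0, 0, 0, 0], [0, -0.027, 0, 0, 0, 0, 0]]
  ]
}}

```text
time_s: 11.2
tool_pos: [0.5356, 0.1411, 0.074]
tool_rot: [180.0, 0.0, 4.4]
force: [0.2, -2.6, -2.6]
grip_width: 0.0179
grasp_force: 20.0
```

Request:
{"name": "servo_tool", "arguments": {
  "series": [
    [[0, -0.003, 0, 0, 0, 0, 0], [0, -0.006, 0, 0, 0, 0, 0], [0, -0.008, 0, 0, 0, 0, 0]]
  ]
}}

```text
time_s: 11.45
tool_pos: [0.5354, 0.1435, 0.074]
tool_rot: [180.0, 0.0, 4.4]
force: [-0.4, -1.8, -1.9]
grip_width: 0.0178
grasp_force: 20.0
```

Request:
{"name": "servo_tool", "arguments": {
  "series": [
    [[0, -0.003, 0, 0, 0, 0, 0], [0, -0.006, 0, 0, 0, 0, 0], [0, -0.008, 0, 0, 0, 0, 0]]
  ]
}}

```text
time_s: 11.7
tool_pos: [0.5352, 0.1458, 0.074]
tool_rot: [180.0, 0.0, 4.4]
force: [-1.3, -3.0, -1.5]
grip_width: 0.0182
grasp_force: 20.0
```

Request:
{"name": "servo_tool", "arguments": {
  "series": [
    [[0, -0.003, 0, 0, 0, 0, 0], [0, -0.006, 0, 0, 0, 0, 0], [0, -0.008, 0, 0, 0, 0, 0]]
  ]
}}

```text
time_s: 11.95
tool_pos: [0.535, 0.1483, 0.074]
tool_rot: [180.0, 0.0, 4.4]
force: [-0.7, -2.6, -0.9]
grip_width: 0.0179
grasp_force: 20.0
```

Request:
{"name": "servo_tool", "arguments": {
  "series": [
    [[0, -0.003, 0, 0, 0, 0, 0], [0, -0.006, 0, 0, 0, 0, 0], [0, -0.008, 0, 0, 0, 0, 0]]
  ]
}}

```text
time_s: 12.2
tool_pos: [0.5348, 0.1505, 0.074]
tool_rot: [180.0, 0.0, 4.4]
force: [-0.7, -2.5, -1.2]
grip_width: 0.0179
grasp_force: 20.0
```

Request:
{"name": "servo_tool", "arguments": {
  "series": [
    [[0, -0.002, 0, 0, 0, 0, 0], [0, -0.004, 0, 0, 0, 0, 0], [0, -0.006, 0, 0, 0, 0, 0]]
  ]
}}

```text
time_s: 12.45
tool_pos: [0.5348, 0.1517, 0.074]
tool_rot: [179.9, 0.0, 4.4]
force: [-0.4, -4.6, -0.2]
grip_width: 0.0182
grasp_force: 20.0
```

Request:
{"name": "servo_tool", "arguments": {
  "series": [
    [[0, -0.002, 0, 0, 0, 0, 0], [0, -0.004, 0, 0, 0, 0, 0], [0, -0.006, 0, 0, 0, 0, 0], [0, -0.006, 0, 0, 0, 0, 0]]
  ]
}}

```text
time_s: 12.78
tool_pos: [0.5347, 0.1529, 0.074]
tool_rot: [179.9, 0.0, 4.4]
force: [-1.0, -6.0, -0.6]
grip_width: 0.0175
grasp_force: 20.0
```

Motor stop touched, with contact at y ≈ 0.150. The rough zone is at about 0.056–0.078. Going back, with fine sampling through it.

Request:
{"name": "servo_tool", "arguments": {
  "series": [
    [[0, 0.01, 0, 0, 0, 0, 0], [0, 0.027, 0, 0, 0, 0, 0], [0, 0.044, 0, 0, 0, 0, 0], [0, 0.061, 0, 0, 0, 0, 0], [0, 0.078, 0, 0, 0, 0, 0], [0, 0.095, 0, 0, 0, 0, 0], [0, 0.112, 0, 0, 0, 0, 0], [0, 0.13, 0, 0, 0, 0, 0], [0, 0.15, 0, 0, 0, 0, 0], [0, 0.17, 0, 0, 0, 0, 0], [0, 0.188, 0, 0, 0, 0, 0], [0, 0.2, 0, 0, 0, 0, 0]]
  ]
}}

```text
time_s: 13.78
tool_pos: [0.5393, 0.0932, 0.074]
tool_rot: [180.0, 0.0, 4.4]
force: [-0.7, 1.8, -3.2]
grip_width: 0.0177
grasp_force: 20.0
```

Request:
{"name": "servo_tool", "arguments": {
  "series": [
    [[0, 0.005, 0, 0, 0, 0, 0], [0, 0.01, 0, 0, 0, 0, 0]]
  ]
}}

```text
time_s: 13.95
tool_pos: [0.5395, 0.091, 0.074]
tool_rot: [180.0, 0.0, 4.4]
force: [-0.3, 1.9, -3.0]
grip_width: 0.0179
grasp_force: 20.0
```

Request:
{"name": "servo_tool", "arguments": {
  "series": [
    [[0, 0.005, 0, 0, 0, 0, 0], [0, 0.01, 0, 0, 0, 0, 0]]
  ]
}}

```text
time_s: 14.12
tool_pos: [0.5396, 0.0885, 0.074]
tool_rot: [-180.0, 0.0, 4.4]
force: [-1.6, 1.8, -3.2]
grip_width: 0.018
grasp_force: 20.0
```

Request:
{"name": "servo_tool", "arguments": {
  "series": [
    [[0, 0.005, 0, 0, 0, 0, 0], [0, 0.01, 0, 0, 0, 0, 0]]
  ]
}}

```text
time_s: 14.28
tool_pos: [0.5399, 0.0854, 0.074]
tool_rot: [180.0, 0.0, 4.4]
force: [-1.9, 1.5, -4.0]
grip_width: 0.0176
grasp_force: 20.0
```

Request:
{"name": "servo_tool", "arguments": {
  "series": [
    [[0, 0.005, 0, 0, 0, 0, 0], [0, 0.01, 0, 0, 0, 0, 0]]
  ]
}}

```text
time_s: 14.45
tool_pos: [0.5401, 0.0823, 0.074]
tool_rot: [180.0, 0.0, 4.4]
force: [-1.3, 2.4, -2.1]
grip_width: 0.0178
grasp_force: 20.0
```

Request:
{"name": "servo_tool", "arguments": {
  "series": [
    [[0, 0.005, 0, 0, 0, 0, 0], [0, 0.01, 0, 0, 0, 0, 0]]
  ]
}}

```text
time_s: 14.62
tool_pos: [0.5404, 0.0796, 0.074]
tool_rot: [-180.0, 0.0, 4.4]
force: [-2.1, 4.5, -2.9]
grip_width: 0.0176
grasp_force: 20.0
```

Request:
{"name": "servo_tool", "arguments": {
  "series": [
    [[0, 0.005, 0, 0, 0, 0, 0], [0, 0.01, 0, 0, 0, 0, 0]]
  ]
}}

```text
time_s: 14.78
tool_pos: [0.5404, 0.079, 0.074]
tool_rot: [-179.8, -0.0, 4.5]
force: [-1.0, 9.4, -3.8]
grip_width: 0.018
grasp_force: 20.0
```

Request:
{"name": "servo_tool", "arguments": {
  "series": [
    [[0, 0.005, 0, 0, 0, 0, 0], [0, 0.01, 0, 0, 0, 0, 0]]
  ]
}}

```text
time_s: 14.95
tool_pos: [0.5405, 0.0774, 0.074]
tool_rot: [-179.7, -0.0, 4.6]
force: [-1.2, 9.9, -5.0]
grip_width: 0.0176
grasp_force: 20.0
```

Request:
{"name": "servo_tool", "arguments": {
  "series": [
    [[0, 0.005, 0, 0, 0, 0, 0], [0, 0.01, 0, 0, 0, 0, 0]]
  ]
}}

```text
time_s: 15.12
tool_pos: [0.5407, 0.0749, 0.074]
tool_rot: [-179.7, -0.0, 4.6]
force: [-1.9, 10.7, -4.8]
grip_width: 0.0175
grasp_force: 20.0
```

Request:
{"name": "servo_tool", "arguments": {
  "series": [
    [[0, 0.005, 0, 0, 0, 0, 0], [0, 0.01, 0, 0, 0, 0, 0]]
  ]
}}

```text
time_s: 15.28
tool_pos: [0.5409, 0.0717, 0.074]
tool_rot: [-179.7, -0.0, 4.6]
force: [-1.0, 7.6, -3.0]
grip_width: 0.0177
grasp_force: 20.0
```

Request:
{"name": "servo_tool", "arguments": {
  "series": [
    [[0, 0.005, 0, 0, 0, 0, 0], [0, 0.01, 0, 0, 0, 0, 0]]
  ]
}}

```text
time_s: 15.45
tool_pos: [0.5413, 0.0675, 0.074]
tool_rot: [-179.8, -0.0, 4.5]
force: [-1.8, 8.2, -4.0]
grip_width: 0.0179
grasp_force: 20.0
```

Request:
{"name": "servo_tool", "arguments": {
  "series": [
    [[0, 0.005, 0, 0, 0, 0, 0], [0, 0.01, 0, 0, 0, 0, 0]]
  ]
}}

```text
time_s: 15.62
tool_pos: [0.5415, 0.0643, 0.0741]
tool_rot: [-179.8, -0.0, 4.5]
force: [-2.0, 7.0, -2.6]
grip_width: 0.0177
grasp_force: 20.0
```

Request:
{"name": "servo_tool", "arguments": {
  "series": [
    [[0, 0.005, 0, 0, 0, 0, 0], [0, 0.01, 0, 0, 0, 0, 0]]
  ]
}}

```text
time_s: 15.78
tool_pos: [0.5418, 0.0608, 0.074]
tool_rot: [-179.9, -0.0, 4.5]
force: [0.1, 5.4, -3.7]
grip_width: 0.0178
grasp_force: 20.0
```

Request:
{"name": "servo_tool", "arguments": {
  "series": [
    [[0, 0.005, 0, 0, 0, 0, 0], [0, 0.01, 0, 0, 0, 0, 0]]
  ]
}}

```text
time_s: 15.95
tool_pos: [0.5421, 0.0565, 0.074]
tool_rot: [-179.9, -0.0, 4.5]
force: [-2.0, 4.5, -3.1]
grip_width: 0.0179
grasp_force: 20.0
```

The drag rises at y ≈ 0.079 coming from the motor side and at ≈ 0.058 from the plain side, so the centre is about 0.068. Next, the plain end.

Request:
{"name": "servo_tool", "arguments": {
  "series": [
    [[0, 0.015, 0, 0, 0, 0, 0], [0, 0.032, 0, 0, 0, 0, 0], [0, 0.05, 0, 0, 0, 0, 0], [0, 0.068, 0, 0, 0, 0, 0], [0, 0.086, 0, 0, 0, 0, 0], [0, 0.104, 0, 0, 0, 0, 0], [0, 0.122, 0, 0, 0, 0, 0], [0, 0.14, 0, 0, 0, 0, 0], [0, 0.158, 0, 0, 0, 0, 0], [0, 0.176, 0, 0, 0, 0, 0], [0, 0.193, 0, 0, 0, 0, 0], [0, 0.21, 0, 0, 0, 0, 0]]
  ]
}}

```text
time_s: 16.95
tool_pos: [0.5471, -0.0079, 0.074]
tool_rot: [180.0, 0.0, 4.4]
force: [-0.2, 2.1, -4.0]
grip_width: 0.0177
grasp_force: 20.0
```

Request:
{"name": "servo_tool", "arguments": {
  "series": [
    [[0, 0.015, 0, 0, 0, 0, 0], [0, 0.032, 0, 0, 0, 0, 0], [0, 0.05, 0, 0, 0, 0, 0], [0, 0.068, 0, 0, 0, 0, 0], [0, 0.086, 0, 0, 0, 0, 0], [0, 0.104, 0, 0, 0, 0, 0], [0, 0.122, 0, 0, 0, 0, 0], [0, 0.14, 0, 0, 0, 0, 0], [0, 0.158, 0, 0, 0, 0, 0], [0, 0.176, 0, 0, 0, 0, 0], [0, 0.193, 0, 0, 0, 0, 0], [0, 0.21, 0, 0, 0, 0, 0]]
  ]
}}

```text
time_s: 17.95
tool_pos: [0.552, -0.0707, 0.074]
tool_rot: [180.0, 0.0, 4.4]
force: [0.3, 2.0, -4.2]
grip_width: 0.0181
grasp_force: 20.0
```

Request:
{"name": "servo_tool", "arguments": {
  "series": [
    [[0, 0.006, 0, 0, 0, 0, 0], [0, 0.013, 0, 0, 0, 0, 0], [0, 0.02, 0, 0, 0, 0, 0], [0, 0.027, 0, 0, 0, 0, 0]]
  ]
}}

```text
time_s: 18.28
tool_pos: [0.5525, -0.0781, 0.074]
tool_rot: [-180.0, 0.0, 4.4]
force: [0.4, 1.5, -4.5]
grip_width: 0.0178
grasp_force: 20.0
```

Request:
{"name": "servo_tool", "arguments": {
  "series": [
    [[0, 0.003, 0, 0, 0, 0, 0], [0, 0.006, 0, 0, 0, 0, 0], [0, 0.008, 0, 0, 0, 0, 0]]
  ]
}}

```text
time_s: 18.53
tool_pos: [0.5528, -0.0807, 0.074]
tool_rot: [180.0, 0.0, 4.4]
force: [-0.7, 2.2, -3.9]
grip_width: 0.018
grasp_force: 20.0
```

Request:
{"name": "servo_tool", "arguments": {
  "series": [
    [[0, 0.003, 0, 0, 0, 0, 0], [0, 0.006, 0, 0, 0, 0, 0], [0, 0.008, 0, 0, 0, 0, 0]]
  ]
}}

```text
time_s: 18.78
tool_pos: [0.5529, -0.0831, 0.074]
tool_rot: [180.0, 0.0, 4.4]
force: [-0.9, 1.4, -4.8]
grip_width: 0.0178
grasp_force: 20.0
```

Request:
{"name": "servo_tool", "arguments": {
  "series": [
    [[0, 0.003, 0, 0, 0, 0, 0], [0, 0.006, 0, 0, 0, 0, 0], [0, 0.008, 0, 0, 0, 0, 0]]
  ]
}}

```text
time_s: 19.03
tool_pos: [0.5531, -0.0856, 0.074]
tool_rot: [180.0, 0.0, 4.4]
force: [-0.9, 1.9, -4.4]
grip_width: 0.0181
grasp_force: 20.0
```

Request:
{"name": "servo_tool", "arguments": {
  "series": [
    [[0, 0.003, 0, 0, 0, 0, 0], [0, 0.006, 0, 0, 0, 0, 0], [0, 0.008, 0, 0, 0, 0, 0]]
  ]
}}

```text
time_s: 19.28
tool_pos: [0.5533, -0.088, 0.074]
tool_rot: [180.0, 0.0, 4.4]
force: [-0.3, 2.4, -4.3]
grip_width: 0.0177
grasp_force: 20.0
```

Request:
{"name": "servo_tool", "arguments": {
  "series": [
    [[0, 0.002, 0, 0, 0, 0, 0], [0, 0.004, 0, 0, 0, 0, 0], [0, 0.006, 0, 0, 0, 0, 0]]
  ]
}}

```text
time_s: 19.53
tool_pos: [0.5534, -0.0896, 0.074]
tool_rot: [-180.0, 0.0, 4.4]
force: [-0.0, 2.9, -4.2]
grip_width: 0.0176
grasp_force: 20.0
```

Request:
{"name": "servo_tool", "arguments": {
  "series": [
    [[0, 0.002, 0, 0, 0, 0, 0], [0, 0.004, 0, 0, 0, 0, 0], [0, 0.006, 0, 0, 0, 0, 0]]
  ]
}}

```text
time_s: 19.78
tool_pos: [0.5535, -0.0908, 0.074]
tool_rot: [-180.0, 0.0, 4.4]
force: [-0.9, 5.1, -4.3]
grip_width: 0.0183
grasp_force: 20.0
```

Request:
{"name": "servo_tool", "arguments": {
  "series": [
    [[0, 0.002, 0, 0, 0, 0, 0], [0, 0.004, 0, 0, 0, 0, 0], [0, 0.006, 0, 0, 0, 0, 0], [0, 0.006, 0, 0, 0, 0, 0]]
  ]
}}

```text
time_s: 20.12
tool_pos: [0.5536, -0.0921, 0.074]
tool_rot: [-179.9, 0.0, 4.5]
force: [-0.7, 6.1, -3.9]
grip_width: 0.0176
grasp_force: 20.0
```

Request:
{"name": "servo_tool", "arguments": {
  "series": [
    [[0, -0.015, 0, 0, 0, 0, 0], [0, -0.035, 0, 0, 0, 0, 0], [0, -0.056, 0, 0, 0, 0, 0], [0, -0.077, 0, 0, 0, 0, 0], [0, -0.098, 0, 0, 0, 0, 0], [0, -0.119, 0, 0, 0, 0, 0], [0, -0.14, 0, 0, 0, 0, 0], [0, -0.161, 0, 0, 0, 0, 0], [0, -0.182, 0, 0, 0, 0, 0], [0, -0.203, 0, 0, 0, 0, 0], [0, -0.222, 0, 0, 0, 0, 0], [0, -0.24, 0, 0, 0, 0, 0]]
  ]
}}

```text
time_s: 21.12
tool_pos: [0.5481, -0.0208, 0.074]
tool_rot: [180.0, 0.0, 4.4]
force: [0.3, -2.2, -5.9]
grip_width: 0.018
grasp_force: 20.0
```

Request:
{"name": "servo_tool", "arguments": {
  "series": [
    [[0, -0.018, 0, 0, 0, 0, 0], [0, -0.038, 0, 0, 0, 0, 0], [0, -0.059, 0, 0, 0, 0, 0], [0, -0.08, 0, 0, 0, 0, 0], [0, -0.101, 0, 0, 0, 0, 0], [0, -0.122, 0, 0, 0, 0, 0], [0, -0.143, 0, 0, 0, 0, 0], [0, -0.165, 0, 0, 0, 0, 0], [0, -0.187, 0, 0, 0, 0, 0], [0, -0.208, 0, 0, 0, 0, 0], [0, -0.226, 0, 0, 0, 0, 0], [0, -0.24, 0, 0, 0, 0, 0]]
  ]
}}

```text
time_s: 22.12
tool_pos: [0.5425, 0.0513, 0.074]
tool_rot: [-180.0, 0.0, 4.4]
force: [0.3, -3.1, -5.7]
grip_width: 0.0179
grasp_force: 20.0
```

Request:
{"name": "servo_tool", "arguments": {
  "series": [
    [[0, -0.004, 0, 0, 0, 0, 0], [0, -0.008, 0, 0, 0, 0, 0]]
  ]
}}

```text
time_s: 22.28
tool_pos: [0.5424, 0.053, 0.074]
tool_rot: [180.0, 0.0, 4.4]
force: [0.4, -1.7, -5.3]
grip_width: 0.0174
grasp_force: 20.0
```

Request:
{"name": "servo_tool", "arguments": {
  "series": [
    [[0, -0.004, 0, 0, 0, 0, 0], [0, -0.008, 0, 0, 0, 0, 0]]
  ]
}}

```text
time_s: 22.45
tool_pos: [0.5423, 0.0549, 0.074]
tool_rot: [180.0, 0.0, 4.4]
force: [0.2, -2.1, -5.5]
grip_width: 0.0178
grasp_force: 20.0
```

Request:
{"name": "servo_tool", "arguments": {
  "series": [
    [[0, -0.004, 0, 0, 0, 0, 0], [0, -0.008, 0, 0, 0, 0, 0]]
  ]
}}

```text
time_s: 22.62
tool_pos: [0.5422, 0.0558, 0.074]
tool_rot: [179.9, 0.0, 4.4]
force: [0.6, -7.7, -4.4]
grip_width: 0.0181
grasp_force: 20.0
```

Request:
{"name": "servo_tool", "arguments": {
  "series": [
    [[0, -0.004, 0, 0, 0, 0, 0], [0, -0.008, 0, 0, 0, 0, 0]]
  ]
}}

```text
time_s: 22.78
tool_pos: [0.5421, 0.0563, 0.074]
tool_rot: [179.7, 0.0, 4.3]
force: [1.3, -9.7, -5.0]
grip_width: 0.0179
grasp_force: 20.0
```

Request:
{"name": "servo_tool", "arguments": {
  "series": [
    [[0, -0.004, 0, 0, 0, 0, 0], [0, -0.008, 0, 0, 0, 0, 0]]
  ]
}}

```text
time_s: 22.95
tool_pos: [0.542, 0.058, 0.074]
tool_rot: [179.7, 0.0, 4.3]
force: [0.9, -9.9, -3.6]
grip_width: 0.0179
grasp_force: 20.0
```

Request:
{"name": "servo_tool", "arguments": {
  "series": [
    [[0, -0.004, 0, 0, 0, 0, 0], [0, -0.008, 0, 0, 0, 0, 0], [0, -0.012, 0, 0, 0, 0, 0], [0, -0.016, 0, 0, 0, 0, 0], [0, -0.02, 0, 0, 0, 0, 0], [0, -0.02, 0, 0, 0, 0, 0], [0, -0.02, 0, 0, 0, 0, 0]]
  ]
}}

```text
time_s: 23.53
tool_pos: [0.5414, 0.0654, 0.0741]
tool_rot: [179.8, 0.0, 4.3]
force: [-0.7, -7.4, -4.9]
grip_width: 0.0178
grasp_force: 20.0
```

Request:
{"name": "servo_tool", "arguments": {
  "series": [
    [[0, -0.004, 0, 0, 0, 0, 0], [0, -0.006, 0, 0, 0, 0, 0], [0, -0.006, 0, 0, 0, 0, 0], [0, -0.006, 0, 0, 0, 0, 0], [0, -0.006, 0, 0, 0, 0, 0]]
  ]
}}

```text
time_s: 23.95
tool_pos: [0.5413, 0.0673, 0.074]
tool_rot: [179.8, 0.0, 4.3]
force: [0.3, -6.7, -5.4]
grip_width: 0.0175
grasp_force: 20.0
```

Back off slightly to relieve the load before releasing.

Request:
{"name": "servo_tool", "arguments": {
  "series": [
    [[0, 0.003, 0, 0, 0, 0, 0], [0, 0.005, 0, 0, 0, 0, 0], [0, 0.005, 0, 0, 0, 0, 0], [0, 0.005, 0, 0, 0, 0, 0]]
  ]
}}

```text
time_s: 24.28
tool_pos: [0.5413, 0.0674, 0.074]
tool_rot: [179.9, 0.0, 4.4]
force: [0.6, -5.2, -4.4]
grip_width: 0.0178
grasp_force: 20.0
```

Request:
{"name": "servo_tool", "arguments": {
  "series": [
    [[0, 0.004, 0, 0, 0, 0, 0], [0, 0.007, 0, 0, 0, 0, 0], [0, 0.007, 0, 0, 0, 0, 0], [0, 0.007, 0, 0, 0, 0, 0]]
  ]
}}

```text
time_s: 24.62
tool_pos: [0.5413, 0.0672, 0.0741]
tool_rot: [-180.0, 0.0, 4.4]
force: [0.5, -2.3, -5.0]
grip_width: 0.0179
grasp_force: 20.0
```

Request:
{"name": "servo_tool", "arguments": {
  "series": [
    [[0, 0.003, 0, 0, 0, 0, 0.1], [0, 0.003, 0, 0, 0, 0, 0.3], [0, 0.003, 0, 0, 0, 0, 0.5], [0, 0.003, 0, 0, 0, 0, 0.8], [0, 0.003, 0, 0, 0, 0, 0.8], [0, 0.003, 0, 0, 0, 0, 0.8], [0, 0.003, 0, 0, 0, 0, 0.8], [0, 0.003, 0, 0, 0, 0, 0.8], [0, 0.003, 0, 0, 0, 0, 0.8], [0, 0.003, 0, 0, 0, 0, 0.8]]
  ]
}}

```text
time_s: 25.45
tool_pos: [0.5415, 0.0656, 0.074]
tool_rot: [180.0, -0.0, 4.4]
force: [0.3, 0.8, -0.5]
grip_width: 0.0669
grasp_force: 0.0
```

Request:
{"name": "servo_tool", "arguments": {
  "series": [
    [[0, 0, -0.05, 0, 0, 0, 0.8], [0, 0, -0.15, 0, 0, 0, 0.8], [0, 0, -0.25, 0, 0, 0, 0.8], [0, 0, -0.35, 0, 0, 0, 0.8], [0, 0, -0.45, 0, 0, 0, 0.8], [0, 0, -0.5, 0, 0, 0, 0.8], [0, 0, -0.5, 0, 0, 0, 0.8]]
  ]
}}

```text
time_s: 26.03
tool_pos: [0.5438, 0.0661, 0.2285]
tool_rot: [180.0, -0.4, 4.4]
force: [0.8, -0.4, 0.2]
grip_width: 0.0696
grasp_force: 0.0
```

Request:
{"name": "servo_tool", "arguments": {
  "series": [
    [[0, 0.1, 0, 0, 0, 0, 0.8], [0, 0.2, 0, 0, 0, 0, 0.8], [0, 0.3, 0, 0, 0, 0, 0.8], [0, 0.4, 0, 0, 0, 0, 0.8], [0, 0.5, 0, 0, 0, 0, 0.8], [0, 0.6, 0, 0, 0, 0, 0.8], [0, 0.7, 0, 0, 0, 0, 0.8], [0, 0.75, 0, 0, 0, 0, 0.8], [0, 0.75, 0, 0, 0, 0, 0.8]]
  ]
}}

```text
time_s: 26.78
tool_pos: [0.5577, -0.1636, 0.2225]
tool_rot: [179.9, 0.1, 4.0]
force: [-0.1, -1.3, -1.2]
grip_width: 0.0696
grasp_force: 0.0
```

```bash
python3 - <<'E'
from h import *
print(get_obs()['tool_pos'],get_obs()['force'])
c=cam('top');cv2.imwrite('pics/end.png',cv2.resize(c['frame'][165:275,145:335,::-1],None,fx=4,fy=4,interpolation=cv2.INTER_CUBIC))
import pickle;pickle.dump(c,open('top.pkl','wb'))
E
```

```text
[ 0.55770647 -0.16357905  0.22254919] [-0.12569596 -1.32323843 -1.16517487]
```

View pics/end.png

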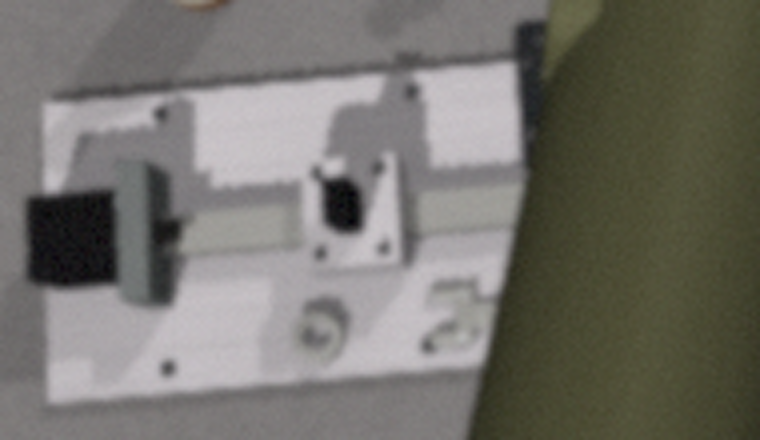

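The end view shows the carriage at about (353,212) with the grip top at (343,203). The ring at (320,332) has not moved.

```bash
python3 - <<'E'
from h import *
import pickle
c=pickle.load(open('top.pkl','rb'))
f=lambda u,v,z:w(c,145+(u+.5)/4-.5,165+(v+.5)/4-.5,z)
print(f(343,203,.105),np.mean([f(u,v,.059) for u,v in[(302,172),(397,155),(403,265),(308,268)]],0))
E
```

```text
[0.53940579 0.06131712 0.105     ] [0.53928952 0.06505434 0.059     ]
```

```bash
python3 -c "
from h import *
print(env.sign_off())"
```

```text
the job is handed in; nothing more can be done
None
```

The carriage touched both stops gently, first the motor end and then the plain end, and is parked at the middle of the sticky spot, about 37 mm from the rail's middle towards the motor; it is released, the arm is clear, and the job is handed in with no verdict returned.

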